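# Transfer the test-kit row to the carry rack in reverse order

## Robot

A 6-joint arm with a two-finger parallel gripper is mounted at the origin on a cart in front of the work surface, level with it; the furniture and walls round the work are solid. World frame = base frame: x ahead of the robot, y to its left, z up, the work surface at z = 0. Lengths are in mm, angles in rad, forces in N, time in s.
With the tool pointing down it reaches from about 225 to 725 mm from the base axis. Payload 3.1 kg.
Tool frame: the origin (TCP) lies between the finger pads; the fingertips stand 25 mm ahead of it and the grasp point (between the pads) lies 6 mm ahead of it; z points along the fingers, y is the line along which they close (so a half turn about z gives the same grasp; the last joint's range is limited). The gripper opens to 85 mm and grips with 20 to 120 N. Pads are 22 mm wide; open, the fingers measure 114 mm over their backs; the gripper's body (76 mm by 85 mm) begins 54 mm behind the grasp point. The pads swing forward as they close: fully open they stand 13 mm farther back than shut.
Start: joints at [-1.318, 0.048, 0.099, 1.622, 0, 1.443], TCP at [195.108, -487.391, 256.312] pointing down, gripper open.
Joint ranges: [-2.91, 2.91], [-0.99, 1.94], [-1.21, 1.42], [-2.12, 2.29], [-1.49, 1.47], [-3.14, 3.14]. Speed limits (rad/s): [2.79, 2.79, 3.14, 3.14, 3.14, 3.14].

## Interface

Orientations are given as a 3x3 rotation matrix whose columns are the frame's x, y, z axes.
In Python, from plant import ctrl, grab_frame, workorder gives the robot as it stands.
- The arm moves only by the tool apply_moves, never from a script. Its argument "moves" is a list of rows, each a list of 6 numbers: the shift along the tool's x, y, z scaled (see below), then the turn, a rotation vector about the tool's x, y, z scaled (see below). A call has 1 to 12 rows; each row is the pose to reach, as a shift and turn from the pose commanded when the call began, along the tool's axes at that moment, turning the shorter way round; what a row does not reach only later rows make up. The controller multiplies each number of a shift by 50 cm and each number of a turn by pi rad. A row lasts 1/10 s, in which the tool goes at most 50 mm and 8.59 degrees, less where a joint would pass 70% of its speed; a pose out of reach is approached as far as the arm can. A call with a number of a shift or a turn outside -1 to 1 is refused whole. A call with a gripper value outside its range is refused whole. "grip" is the closure, from -1 (fully open) to 1 (shut), set as the call begins (left out, the last holds). The fingers move at their own pace and stop on an object; the grip force is fixed at half the most. Time passes only in rows, so rows that repeat a pose let the fingers close. It gives the time, the measured TCP pose, the force, the opening and the grip force at its end, in the units of the state.
- ctrl.observe(): the state, without advancing time (a new reading comes with each control period).
- grab_frame(name): name is "scene" or "top"; returns a dict with "pixels" (480x640x3 uint8, red, green, blue), "intrinsics" (3x3 intrinsics, pixels), "world_to_cam" (4x4, takes a point from world to camera coordinates). Camera axes: x right, y up, looking along -z (the intrinsics and any distortion apply to the point x, -y, -z); pixel columns grow to the right and rows downward; lengths in mm; the calibration is good to about 2 mm. A picture is of the moment at which its call begins. There is no depth.
- workorder.sign_off(): hands the job in; it is judged then, once.
The state is a dict: "clock": time; "joints": joint angles; "qvel": joint speeds; "effort": joint torques, N m; "ee_pos": TCP position; "orientation": TCP orientation; "wrist_force": force on the tool from outside, world axes, zero at the start; "wrist_torque": the same for the moment, N m; "width": opening from 0.0 (shut) to 1.0 (fully open); "grasp_force": force on a finger pad.
Only numpy, scipy, OpenCV 4.12 (cv2) and the standard library are available. Lean on these libraries where they do the work, as an engineer would, in place of code of your own. Each camera call takes 0.05 s, during which the arm holds its last target. There are 200 camera calls.

## Task

Move the four test-kit pieces (dropper bottle, slim probe, short probe, weight) from the well blocks of the full rack to the grey carry rack, one in each pocket, standing upright on the pocket floor. The carry rack is turned round when it goes into the test stand, so set them in reverse order: the piece that stood nearest the robot in the full rack goes to the far end of the carry rack, the second nearest to second from the far end, and so on. Do not bump the desk lamp that hangs between the racks, and let go of all pieces at the end.

Things in the scene. Friction and masses are not known exactly. Their poses are not given: they have to be found in the camera images.
- bottle_mid (a point): the small amber dropper bottle with black dropper top, 96 mm tall with a round body 26 mm across and 56 mm high, narrowing above to the 18 mm neck and thin dropper. Grip its body, above the well block. This point lies on its axis half-way up, 48 mm above its foot; z points up its axis. It starts standing upright in its own well block.
- cylinder_probe_mid (a point): the slim white cylinder probe, 72 mm tall with its screw thread; lower body 20 mm across, tapering above 45 mm from its foot. Grip the body. This point lies on its axis half-way up, 36 mm above its foot; z points up its axis. It starts standing upright in its own well block.
- radius_probe_mid (a point): the short brass-coloured probe with screw thread, 52 mm tall; lower body 21 mm across, tapering above 22 mm from its foot. Grip the body. This point lies on its axis half-way up, 26 mm above its foot; z points up its axis. It starts standing upright in its own well block.
- weight_mid (a point): the brass-coloured calibration weight with a knob on top, 45 mm tall, 30 mm across; straight body 27 mm high from its foot, knob above. Grip the body. This point lies on its axis half-way up, 22.5 mm above its foot; z points up its axis. It starts standing upright in its own well block.
- bottle_well: black block 46 x 46 mm, 30 mm high, with a round well 29 mm wide and 26 mm deep in its top (well floor 4 mm above the block's underside). Origin: centre of its underside, z up. Fixed to the well rack in one of its four row places; the bottle starts in it, so it shows which place in the row that thing came from. Any of the four may be at any place.
- cylinder_probe_well: black block 46 x 46 mm, 10 mm high, with a round well 24 mm wide and 6 mm deep in its top (well floor 4 mm above the block's underside). Origin: centre of its underside, z up. Fixed to the well rack in one of its four row places; the cylinder probe starts in it, so it shows which place in the row that thing came from. Any of the four may be at any place.
- radius_probe_well: black block 46 x 46 mm, 10 mm high, with a round well 25 mm wide and 6 mm deep in its top (well floor 4 mm above the block's underside). Origin: centre of its underside, z up. Fixed to the well rack in one of its four row places; the radius probe starts in it, so it shows which place in the row that thing came from. Any of the four may be at any place.
- weight_well: black block 46 x 46 mm, 10 mm high, with a round well 34 mm wide and 6 mm deep in its top (well floor 4 mm above the block's underside). Origin: centre of its underside, z up. Fixed to the well rack in one of its four row places; the weight starts in it, so it shows which place in the row that thing came from. Any of the four may be at any place.
- well_rack: the rack that is full at the start: an aluminium base plate 252 x 62 mm, 6 mm thick, carrying the four well blocks in one row along its x axis at x = +90, +30, -30, -90 mm (60 mm apart). Origin: centre of its underside, on the desk; x points away from the robot, within 11 degrees, so x = +90 is the far end. Fixed. It may stand in the left or the right half of the desk.
- carry_rack: the empty rack: a grey plastic block 252 x 62 mm, 16 mm high, with four square pockets 46 x 46 mm, 6 mm deep, in one row along its x axis at x = +90, +30, -30, -90 mm; pocket floor 10 mm above the rack's underside. Origin: centre of its underside, on the desk; x points away from the robot, within 11 degrees. Fixed. It stands in the other half of the desk.
- desk_lamp: the blue desk lamp, fixed, to be left alone. Origin: centre of its foot, on the desk. Its shade, 210 mm across, hangs between the two racks, rim 450 mm above the desk, centre 170 mm nearer the robot than the origin and 80 mm to its left. A wrist swung straight across strikes it: draw the gripper back to 370 mm from the base axis, swing across, reach out again.

How it is judged:
By the outcome, as a careful person would: the job done as asked, in the order asked, and still so for the second after the job is handed in, with the robot touching nothing.
It also fails if it takes over 112 s, if anything falls off the work surface, if the arm or the gripper's body presses on something with over 40 N, if the wrist force passes 120 N, or if a joint passes its speed limit or range.

## Working session

There is one attempt and no reset: what is moved stays moved. The work goes in short steps, Python scripts to look and compute and a tool call to move; the robot and the scene stay as the last step left them, time stands still between calls to the robot, and variables do not carry over. Pictures are saved under pics/ and viewed, at most 14 in all, crops included, and the job is handed in when it is done.

Besides the shell and the picture viewer there is one more tool, called after "Request:" in YAML: its name, and indented under it one key for each argument. apply_moves: Moves the arm, as the interface text tells. Its arguments: {"type":"object","properties":{"moves":{"type":"array","items":{"type":"array","items":{"type":"number"}}},"grip":{"type":"number"}},"required":["moves"]}

```bash
mkdir -p pics
python3 - <<'E'
from plant import ctrl, grab_frame
import cv2,numpy as np
np.set_printoptions(precision=4,suppress=True)
s=ctrl.observe(); print(s)
for n in("scene","top"):
    f=grab_frame(n); cv2.imwrite(f"pics/{n}0.png",f["pixels"][:,:,::-1]); print({k:v for k,v in f.items() if k!="pixels"})
E
```

```text
{'clock': 0.0, 'joints': array([-1.3178,  0.0487,  0.0975,  1.622 , -0.    ,  1.443 ]), 'qvel': array([ 0.0005,  0.002 , -0.    , -0.001 ,  0.0002, -0.0008]), 'effort': array([  0.0005, -33.8781,  32.0014,   0.0203,  -0.0002,  -0.    ]), 'ee_pos': array([ 194.9613, -486.8287,  255.1024]), 'orientation': array([[ 0.9284,  0.3717, -0.0006],
       [ 0.3717, -0.9284,  0.0023],
       [ 0.0003, -0.0024, -1.    ]]), 'wrist_force': array([ 0.8449, -0.1348, -0.7596]), 'wrist_torque': array([-0.0423, -0.0573,  0.002 ]), 'grasp_force': 0.0, 'width': 1.004092729392882}
{'intrinsics': array([[578.3268,   0.    , 315.7567],
       [  0.    , 578.3268, 242.5453],
       [  0.    ,   0.    ,   1.    ]]), 'world_to_cam': array([[   0.9058,   -0.4233,    0.0176, -516.9949],
       [   0.3183,    0.7076,    0.6308, -280.9162],
       [  -0.2795,   -0.5658,    0.7757, -971.5376],
       [   0.    ,    0.    ,    0.    ,    1.    ]])}
{'intrinsics': array([[600.2799,   0.    , 315.4345],
       [  0.    , 600.2799, 238.785 ],
       [  0.    ,   0.    ,   1.    ]]), 'world_to_cam': array([[   -0.0152,    -0.9999,     0.0071,    52.316 ],
       [    0.9957,    -0.0145,     0.0916,  -579.051 ],
       [   -0.0915,     0.0085,     0.9958, -1290.9883],
       [    0.    ,     0.    ,     0.    ,     1.    ]])}
```

View pics/scene0.png

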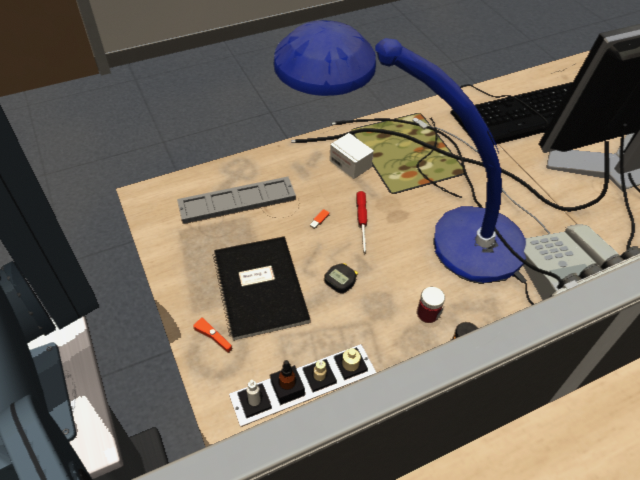

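View pics/top0.png

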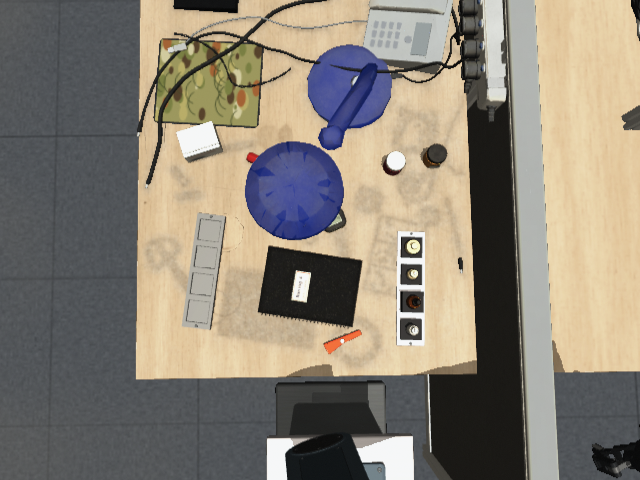

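The top view shows the well rack on the right, spanning (398–424, 232–346). From nearest to farthest it holds the cylinder probe (412,328), bottle (412,301), radius probe (412,273) and weight (413,246). The carry rack is on the left around (204,271). The lamp shade is at (294,190), and a partition stands right of the well rack.

```bash
cat > h.py <<'E'
from plant import ctrl, grab_frame
import cv2,numpy as np
np.set_printoptions(precision=4,suppress=True)
def proj(f,p):
    c=f["world_to_cam"]@np.append(p,1.); q=f["intrinsics"]@np.array([c[0],-c[1],-c[2]]); return q[:2]/q[2]
def cast(f,uv,z):
    R=f["world_to_cam"][:3,:3];t=f["world_to_cam"][:3,3]
    d=np.linalg.inv(f["intrinsics"])@[uv[0],uv[1],1]; d=R.T@(d*[1,-1,-1]); c=-R.T@t
    return c+d*(z-c[2])/d[2]
def big(m,roi):
    k=np.zeros_like(m);x0,y0,x1,y1=roi;k[y0:y1,x0:x1]=m[y0:y1,x0:x1]
    k=cv2.morphologyEx(k,cv2.MORPH_CLOSE,np.ones((3,3),np.uint8))
    c,_=cv2.findContours(k,cv2.RETR_EXTERNAL,cv2.CHAIN_APPROX_NONE); return max(c,key=cv2.contourArea)
E
cat > m.py <<'E'
from h import *
F={n:grab_frame(n) for n in("scene","top")}
for n in F:
    f=F[n]; R=f["world_to_cam"][:3,:3]; print(n,"cam",-R.T@f["world_to_cam"][:3,3],"tcp px",proj(f,ctrl.observe()["ee_pos"]))
    im=f["pixels"];hsv=cv2.cvtColor(im,cv2.COLOR_RGB2HSV)
    grey=((hsv[...,1]<40)&(hsv[...,2]>70)&(hsv[...,2]<200)).astype(np.uint8)*255
    white=((hsv[...,1]<50)&(hsv[...,2]>190)).astype(np.uint8)*255
    rois={"top":((165,200,240,340),(390,225,430,352)),"scene":((170,170,305,228),(222,340,380,425))}[n]
    for nm,m,roi,z in(("carry",grey,rois[0],16),("well",white,rois[1],6)):
        c=big(m,roi).reshape(-1,2).astype(float)
        P=np.array([cast(f,u,z)[:2] for u in c],np.float32)
        r=cv2.minAreaRect(P); b=cv2.boxPoints(r)
        print(n,nm,r,"\n",b)
f=F["top"]
for z in(0,):
    for uv in((476,370),(525,200),(553,200),(525,400)): print(uv,cast(f,uv,z),cast(f,uv,200)) 
cv2.imwrite("pics/a.png",np.hstack([cv2.resize(F["top"]["pixels"][220:355,390:430,::-1],None,fx=4.4,fy=4.4,interpolation=2),cv2.resize(F["scene"]["pixels"][340:430,222:380,::-1],(600,594))])[:, :790])
E
python3 m.py
```

```text
scene cam [ 286.2127 -569.7484  939.9745] tcp px [179.9437 663.8173]
scene carry ((515.0711059570312, 291.7755432128906), (61.98909378051758, 249.17137145996094), 82.25190734863281) 
 [[387.4442 277.8604]
 [634.3407 244.2676]
 [642.698  305.6907]
 [395.8015 339.2835]]
scene well ((470.458984375, -158.849365234375), (72.0562515258789, 252.70726013183594), 87.95297241210938) 
 [[ 342.899  -190.3412]
 [ 595.4451 -199.3678]
 [ 598.0189 -127.3575]
 [ 345.4729 -118.3309]]
top cam [ 459.2658   54.8652 1338.19  ] tcp px [620.6068 439.7648]
top carry ((514.7567138671875, 290.9508972167969), (62.71737289428711, 250.601806640625), 82.2024917602539) 
 [[386.3599 276.882 ]
 [634.6445 242.8823]
 [643.1536 305.0197]
 [394.8689 339.0195]]
top well ((469.4801940917969, -165.12301635742188), (60.3022575378418, 253.75941467285156), 88.17724609375) 
 [[ 341.7056 -191.2231]
 [ 595.3367 -199.2946]
 [ 597.2548 -139.0229]
 [ 343.6237 -130.9514]]
(476, 370) [ 287.3527 -305.1454    0.    ] [ 313.0461 -251.3398  200.    ]
(525, 200) [ 663.2231 -431.001     0.    ] [ 632.7405 -358.3856  200.    ]
(553, 200) [ 662.3288 -494.3954    0.    ] [ 631.9799 -412.3053  200.    ]
(525, 400) [ 220.9731 -410.0793    0.    ] [ 256.5872 -340.5907  200.    ]
```

View pics/a.png

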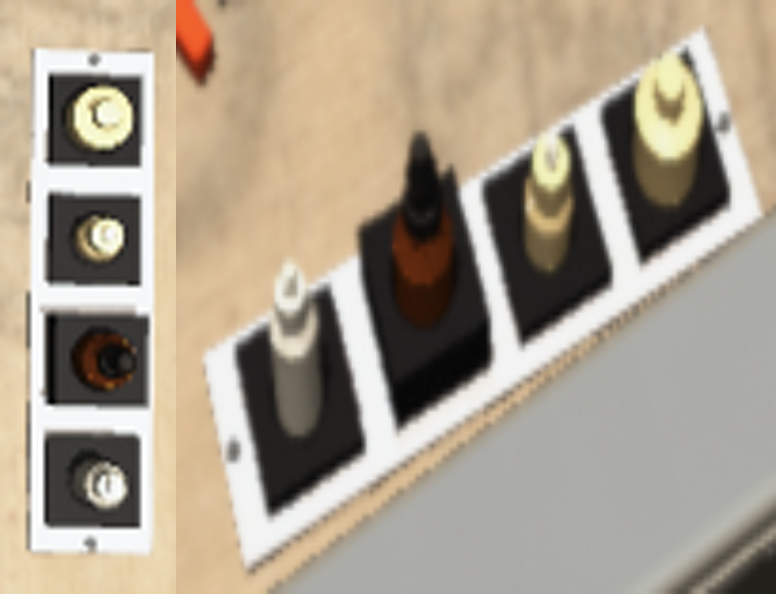

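```bash
cat > m2.py <<'E'
from h import *
F={n:grab_frame(n) for n in("scene","top")}
t,s=F["top"],F["scene"]
# wall top near edge: top-view u=525 ; scene edge (640,248)-(400,356)
for z in(0,100,150,200,250,300,400):
    print(z,[cast(t,u,z)[:2].round() for u in((525,200),(527,300))],[cast(s,u,z)[:2].round() for u in((640,248),(400,356),(160,467))])
hsv=cv2.cvtColor(t["pixels"],cv2.COLOR_RGB2HSV)
m=((hsv[...,0]>110)&(hsv[...,0]<130)&(hsv[...,1]>150)).astype(np.uint8)*255
c=big(m,(240,135,350,245)); (u,v),r=cv2.minEnclosingCircle(c[(c[:,0,0]<318)|(c[:,0,1]>160)])
print(u,v,r); 
for z in(450,480): print("shade",cast(t,(u,v),z),np.linalg.norm(cast(t,(u+r,v),z)-cast(t,(u,v),z)))
print("lampfoot",cast(t,(349,86),10))
# item axes: well places
c0=np.array([469.7,-165.1]);a=np.radians(-1.8);d=np.array([np.cos(a),np.sin(a)])
for x,n,h in((-90,"cyl",82),(-30,"bot",106),(30,"rad",62),(90,"wt",55)):
    p=c0+x*d; print(n,p,np.hypot(*p),proj(t,[*p,h]),proj(s,[*p,h]))
c0=np.array([515,291.2]);a=np.radians(-7.8);d=np.array([np.cos(a),np.sin(a)])
for x in(90,30,-30,-90):p=c0+x*d; print(x,p,np.hypot(*p),proj(t,[*p,10]))
E
python3 m2.py
```

```text
0 [array([ 663., -431.]), array([ 439., -425.])] [array([1241., -178.]), array([ 652., -187.]), array([ 206., -198.])]
100 [array([ 648., -395.]), array([ 440., -389.])] [array([1140., -219.]), array([ 613., -228.]), array([ 214., -238.])]
150 [array([ 640., -377.]), array([ 441., -371.])] [array([1089., -240.]), array([ 594., -248.]), array([ 218., -258.])]
200 [array([ 633., -358.]), array([ 442., -353.])] [array([1038., -261.]), array([ 574., -268.]), array([ 223., -277.])]
250 [array([ 625., -340.]), array([ 443., -335.])] [array([ 987., -282.]), array([ 555., -289.]), array([ 227., -297.])]
300 [array([ 617., -322.]), array([ 443., -317.])] [array([ 937., -303.]), array([ 535., -309.]), array([ 231., -317.])]
400 [array([ 602., -286.]), array([ 445., -281.])] [array([ 835., -345.]), array([ 496., -350.]), array([ 240., -356.])]
305.0 218.5 37.513431549072266
shade [571.4363  62.3809 450.    ] 55.92792653759001
shade [567.6475  62.127  480.    ] 54.03887381251389
lampfoot [929.3562 -38.1718  10.    ]
cyl [ 379.7444 -162.273 ] 412.9628959229086 [416.3455 330.8806] [251.2433 382.4638]
bot [ 439.7148 -164.1577] 469.357913682453 [418.4172 301.9612] [285.9802 362.2135]
rad [ 499.6852 -166.0423] 526.5504238566854 [414.7475 273.3199] [319.9407 362.0277]
wt [ 559.6556 -167.927 ] 584.3062951834123 [414.2156 245.4605] [351.9706 351.6871]
90 [604.1673 278.9856] 665.4705833971824 [209.3407 230.0635]
30 [544.7224 287.1285] 615.7640179394988 [205.6309 256.8267]
-30 [485.2776 295.2715] 568.0489012497115 [201.8902 283.8127]
-90 [425.8327 303.4144] 522.8707131146414 [198.1182 311.0243]
```

```bash
cat > m3.py <<'E'
from h import *
F={n:grab_frame(n) for n in("scene","top")}
t,s=F["top"],F["scene"]
def P(f): return f["intrinsics"]@np.diag([1,-1,-1])@f["world_to_cam"][:3]
for n,a,b in(("rim c",(294,190),(325,70)),("foot c",(349,86),(481,243)),("stem ball",(331,137),(388,52))):
    X=cv2.triangulatePoints(P(t),P(s),np.array(a,float).reshape(2,1),np.array(b,float).reshape(2,1)); X=(X[:3]/X[3]).ravel()
    print(n,X,proj(t,X),proj(s,X))
E
python3 m3.py
```

```text
rim c [614.6505  78.6637 445.4576] [293.8143 190.5166] [325.6058  69.912 ]
foot c [927.7962 -38.2706  18.1405] [349.2836  85.4285] [480.2651 243.1233]
stem ball [683.1381  23.41   490.1082] [330.6968 137.7084] [388.8595  51.8618]
```

```bash
cat > g.py <<'E'
from h import *
import sys
# heading deg of tool x, tool down; usage: g.py x y z h  then targets x,y,z,h
def rows(start,targets):
    p=np.array(start[:3]);h=np.radians(start[3]);R=np.array([[np.cos(h),np.sin(h),0],[np.sin(h),-np.cos(h),0],[0,0,-1]])
    for T in targets:
        d=R.T@(np.array(T[:3])-p)/500; dh=(T[3]-start[3]+180)%360-180
        print(T,"->",d.round(4),"turn z",round(-dh/180,4))
E
python3 - <<'E'
from g import *
rows([195.1,-487.4,256.3,21.8],[[195.1,-487.4,430,21.8],[379.7,-161,430,178.2]])
rows([379.7,-161,430,178.2],[[379.7,-161,53,178.2]])
E
```

```text
[195.1, -487.4, 430, 21.8] -> [ 0.      0.     -0.3474] turn z -0.0
[379.7, -161, 430, 178.2] -> [ 0.5852 -0.469  -0.3474] turn z -0.8689
[379.7, -161, 53, 178.2] -> [0.    0.    0.754] turn z -0.0
```

Request:
apply_moves:
  moves:
    - [0,0,-0.35,0,0,0]
    - [0,0,-0.35,0,0,0]
    - [0,0,-0.35,0,0,0]
    - [0,0,-0.35,0,0,0]
    - [0.586,-0.469,-0.35,0,0,-0.2]
    - [0.586,-0.469,-0.35,0,0,-0.4]
    - [0.586,-0.469,-0.35,0,0,-0.6]
    - [0.586,-0.469,-0.35,0,0,-0.869]
    - [0.586,-0.469,-0.35,0,0,-0.869]
    - [0.586,-0.469,-0.35,0,0,-0.869]
    - [0.586,-0.469,-0.35,0,0,-0.869]
    - [0.586,-0.469,-0.35,0,0,-0.869]
  grip: -1

```text
clock: 1.6
ee_pos: [380.9, -157.6, 431.9]
orientation: [[-0.02, 1.0, 0.002], [1.0, 0.02, 0.0], [0.0, 0.002, -1.0]]
wrist_force: [0.2, -0.5, 0.4]
width: 1.0
grasp_force: 0.0
```

Request:
apply_moves:
  moves:
    - [0,0,0.3,0,0,-0.485]
    - [0,0,0.3,0,0,-0.485]
    - [0,0,0.3,0,0,-0.485]
    - [0,0,0.3,0,0,-0.485]
    - [0,0,0.3,0,0,-0.485]
    - [0,0,0.3,0,0,-0.485]
    - [0,0,0.3,0,0,-0.485]
    - [0,0,0.3,0,0,-0.485]
    - [0,0,0.3,0,0,-0.485]
    - [0,0,0.3,0,0,-0.485]
    - [0,0,0.3,0,0,-0.485]
    - [0,0,0.3,0,0,-0.485]

```text
clock: 2.8
ee_pos: [379.9, -160.8, 281.4]
orientation: [[-0.999, 0.039, 0.0], [0.039, 0.999, -0.0], [-0.0, -0.0, -1.0]]
wrist_force: [0.8, 0.6, -0.5]
width: 1.002
grasp_force: 0.0
```

```bash
cat > o.py <<'E'
from h import *
s=ctrl.observe();o=s["orientation"];print(s["clock"],s["ee_pos"],"head",np.degrees(np.arctan2(o[1,0],o[0,0])),s["joints"],s["wrist_force"],s["width"],s["grasp_force"])
E
python3 o.py
python3 - <<'E'
from h import *
F={n:grab_frame(n) for n in("scene","top")}
cv2.imwrite("pics/b.png",np.hstack([F["top"]["pixels"][200:480,300:620,::-1],F["scene"]["pixels"][200:480,100:500,::-1]]))
E
```

```text
2.8 [ 379.948  -160.7638  281.3952] head 177.74088293925874 [-0.5632 -0.2349 -0.1131  1.6924 -0.     -0.5237] [ 0.8168  0.5994 -0.4611] 1.0016753352803944 0.0
```

View pics/b.png

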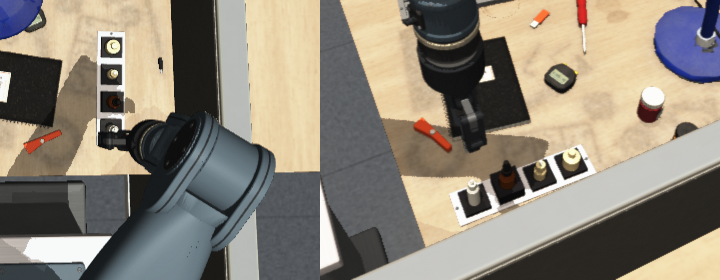

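Request:
apply_moves:
  moves:
    - [0,0,0.456,0,0,0]
    - [0,0,0.456,0,0,0]
    - [0,0,0.456,0,0,0]
    - [0,0,0.456,0,0,0]
    - [0,0,0.456,0,0,0]
    - [0,0,0.456,0,0,0]
    - [0,0,0.456,0,0,0]

```text
clock: 3.6
ee_pos: [379.9, -160.8, 53.7]
orientation: [[-0.999, 0.038, -0.0], [0.038, 0.999, 0.0], [0.0, 0.0, -1.0]]
wrist_force: [0.4, -0.3, 0.4]
width: 1.002
grasp_force: 0.0
```

```bash
python3 o.py
python3 - <<'E'
from h import *
F={n:grab_frame(n) for n in("scene","top")}
cv2.imwrite("pics/c.png",np.hstack([cv2.resize(F["top"]["pixels"][280:370,380:470,::-1],(360,360)),cv2.resize(F["scene"]["pixels"][300:430,200:330,::-1],(390,390))[:360]]))
E
```

```text
3.6 [ 379.9212 -160.7546   53.7002] head 177.82566191939247 [-0.5632 -0.1947 -0.536   1.23    0.     -0.5252] [ 0.4386 -0.3385  0.4195] 1.0017412586679535 0.0
```

View pics/c.png

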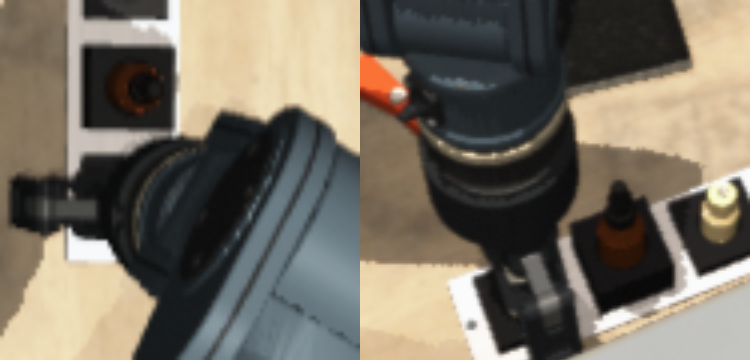

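The gripper straddles the cylinder probe, with the fingers across the rack and the bottle clear beside it (top crop (140,85)). I'm closing now.

Request:
apply_moves:
  moves:
    - [0,0,0,0,0,0]
    - [0,0,0,0,0,0]
    - [0,0,0,0,0,0]
    - [0,0,0,0,0,0]
    - [0,0,0,0,0,0]
    - [0,0,0,0,0,0]
    - [0,0,0,0,0,0]
    - [0,0,0,0,0,0]
  grip: 1

```text
clock: 4.5
ee_pos: [380.2, -161.0, 53.7]
orientation: [[-0.999, 0.037, 0.001], [0.037, 0.999, -0.0], [-0.001, -0.0, -1.0]]
wrist_force: [0.3, 0.5, 3.4]
width: 0.214
grasp_force: 58.7
```

Run:
```python
from g import *
c=[379.9,-160.9,53.4,177.8]
import math
def pol(r,a,z,h): return [r*math.cos(math.radians(a)),r*math.sin(math.radians(a)),z,h]
rows(c,[[379.9,-160.9,120,177.8],pol(370,-22,120,177.8),pol(370,-5,115,176),pol(370,10,110,174),pol(370,25,105,172.2)])
rows(pol(370,25,105,172.2),[[604.2,279,85,172.2],[604.2,279,54.4,172.2]])
```

```text
[379.9, -160.9, 120, 177.8] -> [ 0.      0.     -0.1332] turn z -0.0
[343.05802618971137, -138.60443956388744, 120, 177.8] -> [ 0.0753  0.0417 -0.1332] turn z -0.0
[368.59203829394585, -32.24762481663352, 115, 176] -> [ 0.0325  0.2562 -0.1232] turn z 0.01
[364.378868614517, 64.24982573676422, 110, 174] -> [ 0.0483  0.4488 -0.1132] turn z 0.0211
[335.33388120356045, 156.3687568440588, 105, 172.2] -> [ 0.1134  0.6306 -0.1032] turn z 0.0311
[604.2, 279, 85, 172.2] -> [-0.4995  0.316   0.04  ] turn z -0.0
[604.2, 279, 54.4, 172.2] -> [-0.4995  0.316   0.1012] turn z -0.0
```

Request:
apply_moves:
  moves:
    - [0,0,-0.133,0,0,0]
    - [0,0,-0.133,0,0,0]
    - [0.075,0.042,-0.133,0,0,0]
    - [0.033,0.256,-0.123,0,0,0.01]
    - [0.033,0.256,-0.123,0,0,0.01]
    - [0.048,0.449,-0.113,0,0,0.021]
    - [0.048,0.449,-0.113,0,0,0.021]
    - [0.113,0.631,-0.103,0,0,0.031]
    - [0.113,0.631,-0.103,0,0,0.031]
    - [0.113,0.631,-0.103,0,0,0.031]
    - [0.113,0.631,-0.103,0,0,0.031]

```text
clock: 5.6
ee_pos: [334.2, 157.6, 104.1]
orientation: [[-0.992, 0.129, -0.001], [0.129, 0.992, -0.001], [0.001, -0.001, -1.0]]
wrist_force: [0.1, -0.3, -1.0]
width: 0.213
grasp_force: 59.9
```

```bash
python3 o.py
```

```text
5.6 [334.1845 157.6186 104.1313] head 172.566236333539 [ 0.2591 -0.3524 -0.5573  1.3672 -0.0005  0.3888] [ 0.0847 -0.2522 -0.9945] 0.21341289317112816 59.9145336903166
```

Request:
apply_moves:
  moves:
    - [-0.25,0.2,0.06,0,0,0]
    - [-0.25,0.2,0.06,0,0,0]
    - [-0.25,0.2,0.06,0,0,0]
    - [-0.4,0.3,0.06,0,0,0]
    - [-0.4,0.3,0.06,0,0,0]
    - [-0.5,0.316,0.06,0,0,0]
    - [-0.5,0.316,0.06,0,0,0]
    - [-0.5,0.316,0.06,0,0,0]
    - [-0.5,0.316,0.06,0,0,0]

```text
clock: 6.5
ee_pos: [604.0, 277.4, 74.5]
orientation: [[-0.991, 0.137, -0.002], [0.137, 0.991, -0.001], [0.001, -0.001, -1.0]]
wrist_force: [-0.1, -0.1, -1.0]
width: 0.213
grasp_force: 59.9
```

```bash
python3 o.py
python3 - <<'E'
from h import *
F={n:grab_frame(n) for n in("scene","top")}
cv2.imwrite("pics/d.png",np.hstack([cv2.resize(F["top"]["pixels"][130:400,130:430,::-1],(400,360)),cv2.resize(F["scene"]["pixels"][0:360,60:440,::-1],(380,360))]))
E
```

```text
6.5 [604.0188 277.4217  74.4993] head 172.1343615205785 [ 0.3298  0.4441  0.2074  1.3357 -0.0001  0.467 ] [-0.1029 -0.1233 -0.9615] 0.21328312043018985 59.912378945737146
```

View pics/d.png

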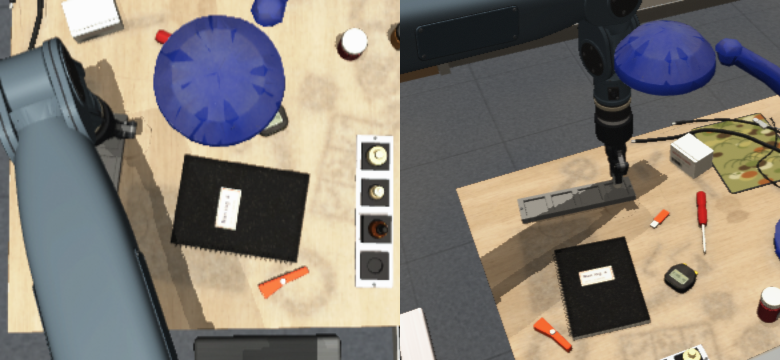

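The arm clears the lamp by a good gap, and the probe is over the far pocket (scene crop (618,183)). Next I lower and release.

Request:
apply_moves:
  moves:
    - [0,0.003,0.02,0,0,0]
    - [0,0.003,0.041,0,0,0]
    - [0,0.003,0.041,0,0,0]
    - [0,0.003,0.041,0,0,0]

```text
clock: 7.0
ee_pos: [603.9, 281.3, 54.2]
orientation: [[-0.991, 0.134, 0.0], [0.134, 0.991, 0.0], [-0.0, 0.0, -1.0]]
wrist_force: [0.2, 0.2, 0.6]
width: 0.211
grasp_force: 60.1
```

Request:
apply_moves:
  moves:
    - [0,0,0,0,0,0]
    - [0,0,0,0,0,0]
    - [0,0,0,0,0,0]
    - [0,0,0,0,0,0]
    - [0,0,0,0,0,0]
    - [0,0,0,0,0,0]
    - [0,0,-0.16,0,0,0]
    - [0,0,-0.16,0,0,0]
    - [0,0,-0.16,0,0,0]
  grip: -1

```text
clock: 7.9
ee_pos: [607.8, 282.3, 141.6]
orientation: [[-0.991, 0.134, 0.011], [0.134, 0.991, 0.004], [-0.011, 0.005, -1.0]]
wrist_force: [0.6, -0.2, 1.0]
width: 1.0
grasp_force: 0.0
```

```bash
python3 o.py
python3 - <<'E'
from g import *
import math
def pol(r,a,z,h): return [r*math.cos(math.radians(a)),r*math.sin(math.radians(a)),z,h]
c=[604.2,278.9,134,172.2]
rows(c,[pol(370,25,160,172.2),pol(370,10,170,174),pol(370,-5,180,176),pol(370,-20,180,178.2),[439.7,-162,180,178.2],[439.7,-162,66,178.2]])
E
```

```text
7.9 [607.8466 282.3347 141.572 ] head 172.29129081336478 [ 0.3348  0.421   0.3108  1.4486 -0.      0.4694] [ 0.5694 -0.2376  0.9708] 0.9999693934106672 0.0
[335.33388120356045, 156.3687568440588, 160, 172.2] -> [ 0.4995 -0.3158 -0.052 ] turn z -0.0
[364.378868614517, 64.24982573676422, 170, 174] -> [ 0.4169 -0.4904 -0.072 ] turn z -0.01
[368.59203829394585, -32.24762481663352, 180, 176] -> [ 0.3824 -0.6805 -0.092 ] turn z -0.0211
[347.6862696907861, -126.54745303049742, 180, 178.2] -> [ 0.3982 -0.873  -0.092 ] turn z -0.0333
[439.7, -162, 180, 178.2] -> [ 0.2063 -0.9183 -0.092 ] turn z -0.0333
[439.7, -162, 66, 178.2] -> [ 0.2063 -0.9183  0.136 ] turn z -0.0333
```

Request:
apply_moves:
  moves:
    - [0.5,-0.316,-0.05,0,0,0]
    - [0.5,-0.316,-0.05,0,0,0]
    - [0.5,-0.316,-0.05,0,0,0]
    - [0.5,-0.316,-0.05,0,0,0]
    - [0.5,-0.316,-0.05,0,0,0]
    - [0.5,-0.316,-0.05,0,0,0]
    - [0.417,-0.49,-0.07,0,0,-0.01]
    - [0.417,-0.49,-0.07,0,0,-0.01]
    - [0.382,-0.68,-0.09,0,0,-0.02]
    - [0.382,-0.68,-0.09,0,0,-0.02]
    - [0.398,-0.873,-0.09,0,0,-0.033]
    - [0.398,-0.873,-0.09,0,0,-0.033]

```text
clock: 9.1
ee_pos: [348.1, -126.8, 179.2]
orientation: [[-1.0, 0.03, 0.001], [0.03, 1.0, -0.001], [-0.001, -0.0, -1.0]]
wrist_force: [1.4, -0.6, 0.7]
width: 0.999
grasp_force: 0.0
```

```bash
python3 o.py
cat > k.py <<'E'
from h import *
t=grab_frame("top")
cv2.imwrite("pics/e.png",np.hstack([cv2.resize(t["pixels"][220:355,390:430,::-1],None,fx=4.4,fy=4.4,interpolation=2),cv2.resize(t["pixels"][205:335,175:235,::-1],None,fx=4.4,fy=4.4,interpolation=2)[:594].copy() if 0 else cv2.copyMakeBorder(cv2.resize(t["pixels"][205:335,175:235,::-1],None,fx=4.4,fy=4.4,interpolation=2),0,22,0,0,0)]))
E
python3 k.py
```

```text
9.1 [ 348.059  -126.7591  179.2472] head 178.26061566831447 [-0.5308 -0.3701 -0.4206  1.5193 -0.     -0.5005] [ 1.409  -0.6381  0.745 ] 0.9993240192190029 0.0
```

View pics/e.png

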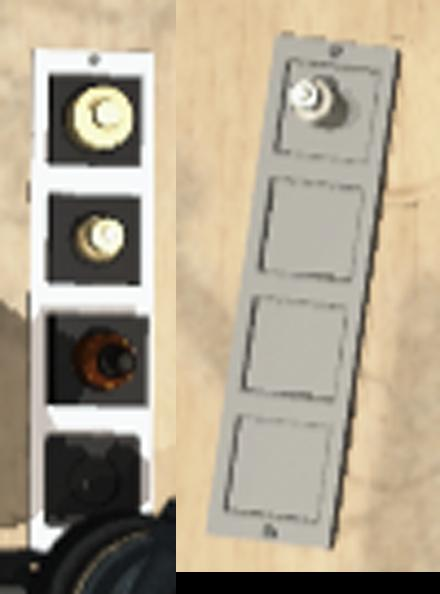

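The cylinder probe stands in the far pocket (right crop (315,100)). The other three pieces are still in their wells.

Run:
```python
from g import *
rows([347.9,-126.6,179.2,178.2],[[439.7,-162,179.2,178.2],[439.7,-162,67,178.2]])
```

```text
[439.7, -162, 179.2, 178.2] -> [-0.1857 -0.065   0.    ] turn z -0.0
[439.7, -162, 67, 178.2] -> [-0.1857 -0.065   0.2244] turn z -0.0
```

Request:
apply_moves:
  moves:
    - [-0.186,-0.065,0,0,0,0]
    - [-0.186,-0.065,0,0,0,0]
    - [-0.186,-0.065,0,0,0,0]
    - [-0.186,-0.065,0.12,0,0,0]
    - [-0.186,-0.065,0.224,0,0,0]
    - [-0.186,-0.065,0.224,0,0,0]
    - [-0.186,-0.065,0.224,0,0,0]
    - [-0.186,-0.065,0.224,0,0,0]

```text
clock: 9.95
ee_pos: [441.6, -160.5, 69.4]
orientation: [[-1.0, 0.031, 0.003], [0.031, 1.0, -0.001], [-0.003, -0.001, -1.0]]
wrist_force: [-0.6, -0.1, 0.0]
width: 1.0
grasp_force: 0.0
```

Request:
apply_moves:
  moves:
    - [0,0,0,0,0,0]
    - [0,0,0,0,0,0]
    - [0,0,0,0,0,0]
    - [0,0,0,0,0,0]
    - [0,0,0,0,0,0]
    - [0,0,0,0,0,0]
    - [0,0,0,0,0,0]
    - [0,0,0,0,0,0]
  grip: 1

```text
clock: 10.75
ee_pos: [441.3, -160.5, 68.4]
orientation: [[-1.0, 0.031, 0.002], [0.031, 1.0, -0.001], [-0.002, -0.001, -1.0]]
wrist_force: [0.1, -0.9, 5.2]
width: 0.281
grasp_force: 58.6
```

```bash
python3 - <<'E'
from g import *
import math
def pol(r,a,z,h): return [r*math.cos(math.radians(a)),r*math.sin(math.radians(a)),z,h]
c=[439.7,-162,67,178.2]
rows(c,[[439.7,-162,130,178.2],pol(370,-20,130,178.2),pol(370,-5,130,176),pol(370,10,125,174),pol(370,25,120,172.2)])
rows(pol(370,25,120,172.2),[[544.7,287.1,90,172.2],[544.7,287.1,68,172.2]])
E
python3 o.py
```

```text
[439.7, -162, 130, 178.2] -> [ 0.     0.    -0.126] turn z -0.0
[347.6862696907861, -126.54745303049742, 130, 178.2] -> [ 0.1862  0.0651 -0.126 ] turn z -0.0
[368.59203829394585, -32.24762481663352, 130, 176] -> [ 0.1503  0.2549 -0.126 ] turn z 0.0122
[364.378868614517, 64.24982573676422, 125, 174] -> [ 0.1648  0.4475 -0.116 ] turn z 0.0233
[335.33388120356045, 156.3687568440588, 120, 172.2] -> [ 0.2286  0.6299 -0.106 ] turn z 0.0333
[544.7, 287.1, 90, 172.2] -> [-0.3794  0.3159  0.06  ] turn z -0.0
[544.7, 287.1, 68, 172.2] -> [-0.3794  0.3159  0.104 ] turn z -0.0
10.75 [ 441.266  -160.5003   68.4048] head 178.2319324923386 [-0.4918 -0.0535 -0.3784  1.244  -0.     -0.4609] [ 0.0964 -0.9027  5.2444] 0.2811407789771944 58.63393843173981
```

Request:
apply_moves:
  moves:
    - [0,0,-0.06,0,0,0]
    - [0,0,-0.126,0,0,0]
    - [0,0,-0.126,0,0,0]
    - [0.186,0.065,-0.126,0,0,0]
    - [0.186,0.065,-0.126,0,0,0]
    - [0.15,0.255,-0.126,0,0,0.012]
    - [0.15,0.255,-0.126,0,0,0.012]
    - [0.165,0.448,-0.116,0,0,0.023]
    - [0.165,0.448,-0.116,0,0,0.023]
    - [0.229,0.63,-0.106,0,0,0.033]
    - [0.229,0.63,-0.106,0,0,0.033]
    - [0.229,0.63,-0.106,0,0,0.033]

```text
clock: 11.95
ee_pos: [332.4, 162.8, 118.6]
orientation: [[-0.992, 0.123, -0.004], [0.123, 0.992, 0.002], [0.004, 0.001, -1.0]]
wrist_force: [-0.3, -1.2, -0.5]
width: 0.281
grasp_force: 61.0
```

Request:
apply_moves:
  moves:
    - [-0.379,0.316,0.06,0,0,0]
    - [-0.379,0.316,0.06,0,0,0]
    - [-0.379,0.316,0.06,0,0,0]
    - [-0.379,0.316,0.06,0,0,0]
    - [-0.379,0.316,0.06,0,0,0]
    - [-0.379,0.316,0.06,0,0,0]
    - [-0.379,0.316,0.06,0,0,0]
    - [-0.379,0.316,0.06,0,0,0]

```text
clock: 12.75
ee_pos: [544.0, 288.2, 89.8]
orientation: [[-0.991, 0.135, -0.002], [0.135, 0.991, -0.001], [0.002, -0.001, -1.0]]
wrist_force: [-1.1, 1.3, -0.3]
width: 0.284
grasp_force: 61.0
```

```bash
python3 o.py
```

```text
12.75 [544.0464 288.2387  89.8005] head 172.24770223333886 [ 0.3784  0.3099  0.0653  1.3281 -0.0002  0.5138] [-1.083   1.3488 -0.3264] 0.2839907344876527 61.022175550460815
```

Request:
apply_moves:
  moves:
    - [0,0,0.02,0,0,0]
    - [0,0,0.042,0,0,0]
    - [0,0,0.042,0,0,0]
    - [0,0,0.042,0,0,0]
    - [0,0,0.042,0,0,0]

```text
clock: 13.25
ee_pos: [544.4, 289.3, 69.4]
orientation: [[-0.991, 0.134, -0.0], [0.134, 0.991, -0.0], [0.0, -0.0, -1.0]]
wrist_force: [-0.3, 0.2, -0.5]
width: 0.282
grasp_force: 60.9
```

Request:
apply_moves:
  moves:
    - [0,0,0,0,0,0]
    - [0,0,0,0,0,0]
    - [0,0,0,0,0,0]
    - [0,0,0,0,0,0]
    - [0,0,0,0,0,0]
    - [0,0,0,0,0,0]
    - [0,0,-0.2,0,0,0]
    - [0,0,-0.2,0,0,0]
    - [0,0,-0.2,0,0,0]
    - [0,0,-0.2,0,0,0]
  grip: -1

```text
clock: 14.25
ee_pos: [546.4, 290.1, 172.2]
orientation: [[-0.991, 0.134, 0.005], [0.134, 0.991, 0.002], [-0.005, 0.003, -1.0]]
wrist_force: [0.2, 0.9, -0.8]
width: 1.002
grasp_force: 0.0
```

```bash
python3 o.py
python3 - <<'E'
from g import *
import math
def pol(r,a,z,h): return [r*math.cos(math.radians(a)),r*math.sin(math.radians(a)),z,h]
c=[544.7,287.1,169,172.2]
rows(c,[pol(370,25,170,172.2),pol(370,10,150,174),pol(370,-5,140,176),pol(370,-20,130,178.2)])
rows(pol(370,-20,130,178.2),[[499.7,-163.5,120,178.2],[499.7,-163.5,44.5,178.2]])
E
```

```text
14.25 [546.3704 290.0844 172.2419] head 172.29564436022997 [0.3797 0.2837 0.1979 1.4793 0.     0.5142] [ 0.1957  0.924  -0.7514] 1.0021094201293774 0.0
[335.33388120356045, 156.3687568440588, 170, 172.2] -> [ 0.3794 -0.3159 -0.002 ] turn z -0.0
[364.378868614517, 64.24982573676422, 150, 174] -> [ 0.2968 -0.4905  0.038 ] turn z -0.01
[368.59203829394585, -32.24762481663352, 140, 176] -> [ 0.2623 -0.6806  0.058 ] turn z -0.0211
[347.6862696907861, -126.54745303049742, 130, 178.2] -> [ 0.2781 -0.8731  0.078 ] turn z -0.0333
[499.7, -163.5, 120, 178.2] -> [-0.3062 -0.0643  0.02  ] turn z -0.0
[499.7, -163.5, 44.5, 178.2] -> [-0.3062 -0.0643  0.171 ] turn z -0.0
```

Request:
apply_moves:
  moves:
    - [0.379,-0.316,0,0,0,0]
    - [0.379,-0.316,0,0,0,0]
    - [0.379,-0.316,0,0,0,0]
    - [0.379,-0.316,0,0,0,0]
    - [0.379,-0.316,0,0,0,0]
    - [0.297,-0.49,0.038,0,0,-0.01]
    - [0.297,-0.49,0.038,0,0,-0.01]
    - [0.262,-0.68,0.058,0,0,-0.021]
    - [0.262,-0.68,0.058,0,0,-0.021]
    - [0.278,-0.873,0.078,0,0,-0.033]
    - [0.278,-0.873,0.078,0,0,-0.033]
    - [0.278,-0.873,0.078,0,0,-0.033]

```text
clock: 15.45
ee_pos: [345.8, -128.9, 127.9]
orientation: [[-0.999, 0.042, -0.004], [0.042, 0.999, -0.0], [0.004, -0.001, -1.0]]
wrist_force: [-0.1, 0.2, -0.1]
width: 1.003
grasp_force: 0.0
```

```bash
python3 o.py; python3 k.py
```

```text
15.45 [ 345.8461 -128.9387  127.8954] head 177.61015302945015 [-0.5372 -0.3602 -0.5154  1.4189 -0.0024 -0.4955] [-0.0754  0.2427 -0.1493] 1.0027350145056224 0.0
```

View pics/e.png

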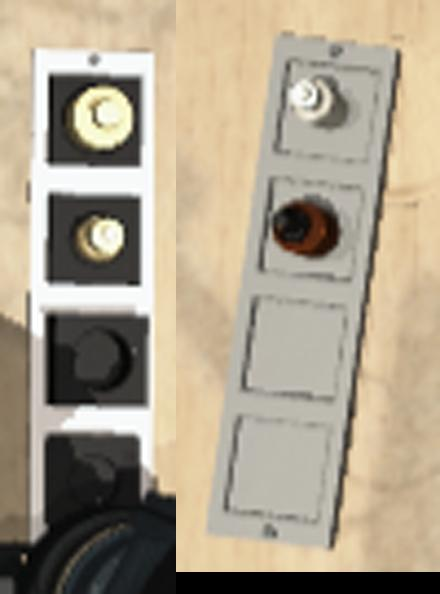

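The bottle stands in the second pocket (right crop (310,228)). The short probe is next.

Request:
apply_moves:
  moves:
    - [-0.306,-0.066,0.02,0,0,0]
    - [-0.306,-0.066,0.02,0,0,0]
    - [-0.306,-0.066,0.02,0,0,0]
    - [-0.306,-0.066,0.02,0,0,0]
    - [-0.306,-0.066,0.02,0,0,0]
    - [-0.306,-0.066,0.1,0,0,0]
    - [-0.306,-0.066,0.15,0,0,0]
    - [-0.306,-0.066,0.15,0,0,0]
    - [-0.306,-0.066,0.15,0,0,0]

```text
clock: 16.4
ee_pos: [499.2, -160.9, 55.8]
orientation: [[-1.0, 0.03, -0.001], [0.03, 1.0, 0.001], [0.001, 0.001, -1.0]]
wrist_force: [0.3, 0.2, 0.6]
width: 1.0
grasp_force: 0.0
```

```bash
python3 o.py
```

```text
16.4 [ 499.2185 -160.9409   55.7575] head 178.28805598338326 [-0.4398  0.1014 -0.2467  1.2239  0.0001 -0.4099] [0.3091 0.1555 0.5573] 1.0001342461363685 0.0
```

Request:
apply_moves:
  moves:
    - [0,-0.004,0.023,0,0,0]
    - [0,-0.004,0.023,0,0,0]
    - [0,-0.004,0.023,0,0,0]
    - [0,-0.004,0.023,0,0,0]

```text
clock: 16.8
ee_pos: [500.8, -164.5, 44.6]
orientation: [[-1.0, 0.031, 0.001], [0.031, 1.0, -0.001], [-0.001, -0.001, -1.0]]
wrist_force: [-0.3, 0.3, 0.3]
width: 1.0
grasp_force: 0.0
```

Request:
apply_moves:
  moves:
    - [0,0,0,0,0,0]
    - [0,0,0,0,0,0]
    - [0,0,0,0,0,0]
    - [0,0,0,0,0,0]
    - [0,0,0,0,0,0]
    - [0,0,0,0,0,0]
    - [0,0,0,0,0,0]
    - [0,0,0,0,0,0]
  grip: 1

```text
clock: 17.6
ee_pos: [500.6, -164.3, 44.0]
orientation: [[-1.0, 0.031, 0.0], [0.031, 1.0, -0.0], [-0.0, -0.0, -1.0]]
wrist_force: [-0.1, -0.6, 1.6]
width: 0.207
grasp_force: 58.8
```

```bash
python3 o.py
python3 - <<'E'
from g import *
import math
def pol(r,a,z,h): return [r*math.cos(math.radians(a)),r*math.sin(math.radians(a)),z,h]
c=[499.3,-163,44.5,178.2]
rows(c,[[499.3,-163,110,178.2],pol(370,-20,110,178.2),pol(370,-5,105,176),pol(370,10,100,174),pol(370,25,95,172.2)])
rows(pol(370,25,95,172.2),[[485.3,295.3,68,172.2]])
E
```

```text
17.6 [ 500.57   -164.262    44.0426] head 178.23083103376078 [-0.4444  0.1152 -0.2562  1.199   0.0001 -0.4136] [-0.0501 -0.6293  1.5549] 0.20707347792435926 58.80595579161309
[499.3, -163, 110, 178.2] -> [ 0.     0.    -0.131] turn z -0.0
[347.6862696907861, -126.54745303049742, 110, 178.2] -> [ 0.3054  0.0633 -0.131 ] turn z -0.0
[368.59203829394585, -32.24762481663352, 105, 176] -> [ 0.2695  0.2532 -0.121 ] turn z 0.0122
[364.378868614517, 64.24982573676422, 100, 174] -> [ 0.284   0.4458 -0.111 ] turn z 0.0233
[335.33388120356045, 156.3687568440588, 95, 172.2] -> [ 0.3478  0.6281 -0.101 ] turn z 0.0333
[485.3, 295.3, 68, 172.2] -> [-0.2594  0.316   0.054 ] turn z -0.0
```

The opening reads about 19.4 mm, against 21 mm for the body, so the pads may be on the taper. I'll regrip slightly lower.

Request:
apply_moves:
  moves:
    - [0,0,0,0,0,0]
    - [0,0,0,0,0,0]
    - [0,0,0,0,0,0]
    - [0,0,0,0,0,0]
    - [0,0,0.005,0,0,0]
    - [0,0,0.005,0,0,0]
  grip: 0

```text
clock: 18.2
ee_pos: [500.0, -164.0, 40.8]
orientation: [[-1.0, 0.031, -0.001], [0.031, 1.0, 0.0], [0.001, 0.0, -1.0]]
wrist_force: [-0.6, -0.4, -0.5]
width: 0.501
grasp_force: 0.0
```

Request:
apply_moves:
  moves:
    - [0,0,0,0,0,0]
    - [0,0,0,0,0,0]
    - [0,0,0,0,0,0]
    - [0,0,0,0,0,0]
    - [0,0,0,0,0,0]
    - [0,0,0,0,0,0]
  grip: 1

```text
clock: 18.8
ee_pos: [500.5, -164.2, 41.5]
orientation: [[-1.0, 0.031, 0.0], [0.031, 1.0, -0.0], [-0.0, -0.0, -1.0]]
wrist_force: [0.6, 0.0, 0.5]
width: 0.214
grasp_force: 58.8
```

```bash
python3 o.py
```

```text
18.8 [ 500.5265 -164.2481   41.4746] head 178.23355082543537 [-0.4444  0.1173 -0.2592  1.1939 -0.     -0.4136] [0.6399 0.035  0.4596] 0.21441089840804656 58.81799602107549
```

Request:
apply_moves:
  moves:
    - [0,0,-0.06,0,0,0]
    - [0,0,-0.135,0,0,0]
    - [0,0,-0.135,0,0,0]

```text
clock: 19.1
ee_pos: [503.8, -165.8, 114.6]
orientation: [[-0.999, 0.031, 0.009], [0.031, 1.0, -0.004], [-0.01, -0.004, -1.0]]
wrist_force: [1.4, -0.6, 1.0]
width: 0.209
grasp_force: 59.3
```

```bash
python3 o.py
python3 - <<'E'
from h import *
F={n:grab_frame(n) for n in("scene","top")}
cv2.imwrite("pics/f.png",cv2.resize(F["scene"]["pixels"][270:400,240:400,::-1],None,fx=4,fy=4,interpolation=2))
E
```

```text
19.1 [ 503.8376 -165.8107  114.6104] head 178.2339405793805 [-0.4444  0.0675 -0.1626  1.3303  0.     -0.4136] [ 1.3917 -0.6039  0.9927] 0.20924310392433684 59.27782538405154
```

View pics/f.png

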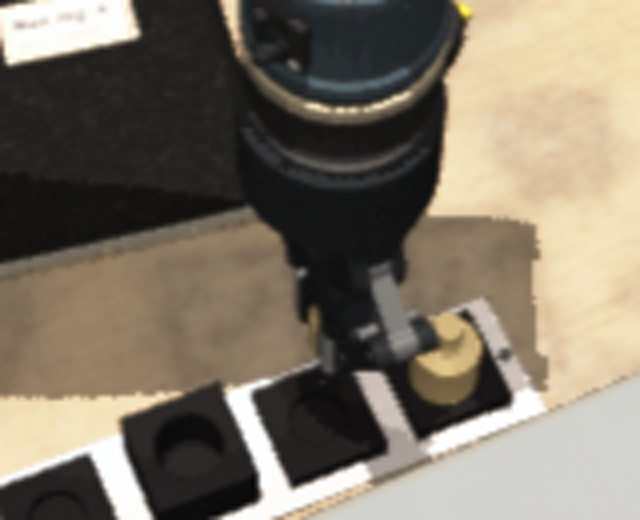

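The well is empty and the short probe is held between the pads (crop (330,340)). The opening fell slightly, so I'll allow for about 2 mm of slip when placing it.

Request:
apply_moves:
  moves:
    - [0.305,0.063,0,0,0,0]
    - [0.305,0.063,0,0,0,0]
    - [0.305,0.063,0,0,0,0]
    - [0.305,0.063,0,0,0,0]
    - [0.27,0.253,0,0,0,0.012]
    - [0.27,0.253,0,0,0,0.012]
    - [0.284,0.446,0.01,0,0,0.023]
    - [0.284,0.446,0.01,0,0,0.023]
    - [0.348,0.628,0.02,0,0,0.033]
    - [0.348,0.628,0.02,0,0,0.033]
    - [0.348,0.628,0.02,0,0,0.033]

```text
clock: 20.3
ee_pos: [332.9, 159.7, 97.0]
orientation: [[-0.992, 0.123, -0.004], [0.123, 0.992, 0.002], [0.004, 0.001, -1.0]]
wrist_force: [0.7, -0.1, -0.8]
width: 0.212
grasp_force: 59.3
```

Request:
apply_moves:
  moves:
    - [-0.259,0.316,0.06,0,0,0]
    - [-0.259,0.316,0.06,0,0,0]
    - [-0.259,0.316,0.06,0,0,0]
    - [-0.259,0.316,0.06,0,0,0]
    - [-0.259,0.316,0.06,0,0,0]
    - [-0.259,0.316,0.06,0,0,0]
    - [-0.259,0.316,0.06,0,0,0]

```text
clock: 21.0
ee_pos: [484.9, 292.9, 68.0]
orientation: [[-0.991, 0.135, -0.002], [0.135, 0.991, -0.001], [0.002, -0.002, -1.0]]
wrist_force: [-0.7, 0.1, 0.4]
width: 0.211
grasp_force: 59.3
```

```bash
python3 o.py
python3 - <<'E'
from h import *
F={n:grab_frame(n) for n in("scene","top")}
cv2.imwrite("pics/f2.png",cv2.resize(F["scene"]["pixels"][130:240,160:320,::-1],None,fx=4,fy=4,interpolation=2))
E
```

```text
21.0 [484.8717 292.9093  68.0337] head 172.24720175843086 [ 0.4253  0.1994 -0.1115  1.2624 -0.0004  0.5606] [-0.7188  0.0631  0.4043] 0.21050425951304094 59.30941395345144
```

View pics/f2.png

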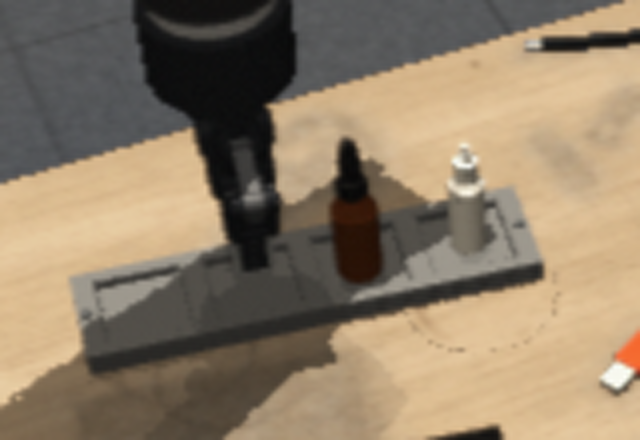

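The bottle and cylinder probe stand upright, and the gripper is over the third pocket (crop (255,260)). I'm lowering gently.

Request:
apply_moves:
  moves:
    - [0,0.003,0.02,0,0,0]
    - [0,0.003,0.04,0,0,0]
    - [0,0.003,0.049,0,0,0]
    - [0,0.003,0.049,0,0,0]
    - [0,0.003,0.049,0,0,0]

```text
clock: 21.6
ee_pos: [485.5, 295.6, 44.0]
orientation: [[-0.991, 0.134, -0.001], [0.134, 0.991, -0.0], [0.001, -0.0, -1.0]]
wrist_force: [0.6, 1.1, -0.9]
width: 0.209
grasp_force: 59.3
```

Request:
apply_moves:
  moves:
    - [0,0,0.003,0,0,0]
    - [0,0,0.003,0,0,0]

```text
clock: 21.8
ee_pos: [486.0, 295.8, 43.0]
orientation: [[-0.991, 0.134, 0.0], [0.134, 0.991, 0.0], [-0.0, 0.0, -1.0]]
wrist_force: [0.5, -1.1, -0.0]
width: 0.21
grasp_force: 59.3
```

Request:
apply_moves:
  moves:
    - [0,0,0.003,0,0,0]
    - [0,0,0.003,0,0,0]

```text
clock: 22.0
ee_pos: [486.1, 295.9, 41.5]
orientation: [[-0.991, 0.134, 0.001], [0.134, 0.991, 0.0], [-0.001, 0.0, -1.0]]
wrist_force: [-0.2, -0.7, -0.3]
width: 0.209
grasp_force: 59.4
```

Request:
apply_moves:
  moves:
    - [0,0,0,0,0,0]
    - [0,0,0,0,0,0]
    - [0,0,0,0,0,0]
    - [0,0,0,0,0,0]
    - [0,0,0,0,0,0]
    - [0,0,0,0,0,0]
    - [0,0,-0.16,0,0,0]
    - [0,0,-0.16,0,0,0]
    - [0,0,-0.16,0,0,0]
  grip: -1

```text
clock: 22.9
ee_pos: [489.4, 297.4, 127.6]
orientation: [[-0.991, 0.134, 0.01], [0.134, 0.991, 0.005], [-0.009, 0.006, -1.0]]
wrist_force: [1.1, 0.1, 0.7]
width: 1.0
grasp_force: 0.0
```

```bash
python3 o.py
python3 - <<'E'
from g import *
import math
def pol(r,a,z,h): return [r*math.cos(math.radians(a)),r*math.sin(math.radians(a)),z,h]
c=[485.5,296,121,172.2]
rows(c,[pol(370,25,130,172.2),pol(370,10,130,174),pol(370,-5,130,176),pol(370,-20,120,178.2)])
rows(pol(370,-20,120,178.2),[[559.7,-165.5,110,178.2],[559.7,-165.5,55,178.2]])
E
```

```text
22.9 [489.3572 297.3607 127.6068] head 172.29248610943756 [ 0.4289  0.1693 -0.0253  1.365  -0.      0.5634] [1.0889 0.0529 0.6512] 0.9996853215207496 0.0
[335.33388120356045, 156.3687568440588, 130, 172.2] -> [ 0.2597 -0.3174 -0.018 ] turn z -0.0
[364.378868614517, 64.24982573676422, 130, 174] -> [ 0.1771 -0.4921 -0.018 ] turn z -0.01
[368.59203829394585, -32.24762481663352, 130, 176] -> [ 0.1426 -0.6822 -0.018 ] turn z -0.0211
[347.6862696907861, -126.54745303049742, 120, 178.2] -> [ 0.1584 -0.8747  0.002 ] turn z -0.0333
[559.7, -165.5, 110, 178.2] -> [-0.4263 -0.0645  0.02  ] turn z -0.0
[559.7, -165.5, 55, 178.2] -> [-0.4263 -0.0645  0.13  ] turn z -0.0
```

Request:
apply_moves:
  moves:
    - [0.26,-0.318,-0.018,0,0,0]
    - [0.26,-0.318,-0.018,0,0,0]
    - [0.26,-0.318,-0.018,0,0,0]
    - [0.26,-0.318,-0.018,0,0,0]
    - [0.26,-0.318,-0.018,0,0,0]
    - [0.177,-0.492,-0.018,0,0,-0.01]
    - [0.177,-0.492,-0.018,0,0,-0.01]
    - [0.143,-0.682,-0.018,0,0,-0.021]
    - [0.143,-0.682,-0.018,0,0,-0.021]
    - [0.159,-0.875,0,0,0,-0.033]
    - [0.159,-0.875,0,0,0,-0.033]
    - [0.159,-0.875,0,0,0,-0.033]

```text
clock: 24.1
ee_pos: [347.3, -132.3, 120.6]
orientation: [[-0.999, 0.041, -0.001], [0.041, 0.999, -0.002], [0.001, -0.002, -1.0]]
wrist_force: [0.4, 0.6, 0.6]
width: 0.999
grasp_force: 0.0
```

```bash
python3 o.py; python3 k.py
```

```text
24.1 [ 347.2571 -132.3295  120.591 ] head 177.62176564344477 [-0.5433 -0.3546 -0.526   1.3991 -0.0023 -0.5017] [0.409  0.5866 0.6418] 0.9990279251998458 0.0
```

View pics/e.png

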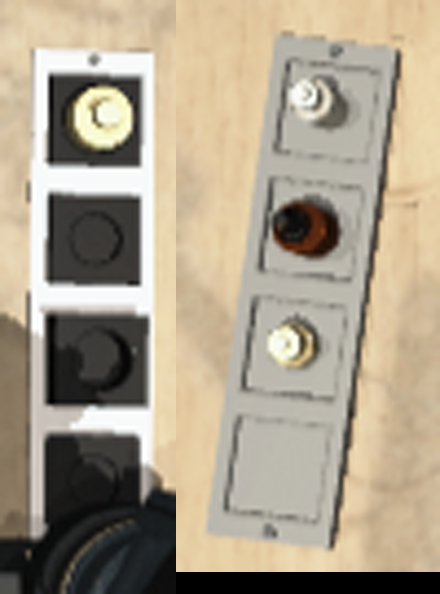

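The short probe stands in the third pocket (right crop (292,345)). Only the weight is left (left crop (100,117)).

Request:
apply_moves:
  moves:
    - [-0.426,-0.064,0.02,0,0,0]
    - [-0.426,-0.064,0.02,0,0,0]
    - [-0.426,-0.064,0.02,0,0,0]
    - [-0.426,-0.064,0.02,0,0,0]
    - [-0.426,-0.064,0.02,0,0,0]
    - [-0.426,-0.064,0.02,0,0,0]
    - [-0.426,-0.064,0.13,0,0,0]
    - [-0.426,-0.064,0.13,0,0,0]
    - [-0.426,-0.064,0.13,0,0,0]
    - [-0.426,-0.064,0.13,0,0,0]

```text
clock: 25.15
ee_pos: [560.8, -165.3, 58.1]
orientation: [[-1.0, 0.03, 0.002], [0.03, 1.0, -0.001], [-0.002, -0.001, -1.0]]
wrist_force: [-0.4, -0.7, 0.6]
width: 1.001
grasp_force: 0.0
```

```bash
python3 o.py
```

```text
25.15 [ 560.7775 -165.3065   58.1139] head 178.273079939685 [-0.4014  0.2471 -0.0759  1.2458  0.0001 -0.3713] [-0.3826 -0.6691  0.5928] 1.0008914290887598 0.0
```

Request:
apply_moves:
  moves:
    - [0,0,0.031,0,0,0]
    - [0,0,0.031,0,0,0]
    - [0,0,0.031,0,0,0]

```text
clock: 25.45
ee_pos: [560.2, -165.7, 41.0]
orientation: [[-1.0, 0.031, -0.0], [0.031, 1.0, 0.0], [0.0, 0.0, -1.0]]
wrist_force: [0.0, -0.1, -0.7]
width: 0.999
grasp_force: 0.0
```

Request:
apply_moves:
  moves:
    - [0,0,0,0,0,0]
    - [0,0,0,0,0,0]
    - [0,0,0,0,0,0]
    - [0,0,0,0,0,0]
    - [0,0,0,0,0,0]
    - [0,0,0,0,0,0]
    - [0,0,0,0,0,0]
  grip: 1

```text
clock: 26.15
ee_pos: [560.8, -166.0, 41.4]
orientation: [[-1.0, 0.031, 0.001], [0.031, 1.0, -0.001], [-0.001, -0.001, -1.0]]
wrist_force: [-0.0, -0.4, 3.0]
width: 0.325
grasp_force: 59.5
```

```bash
python3 o.py
python3 - <<'E'
from g import *
import math
def pol(r,a,z,h): return [r*math.cos(math.radians(a)),r*math.sin(math.radians(a)),z,h]
c=[559.8,-165,42.5,178.2]
rows(c,[[559.8,-165,105,178.2],pol(370,-20,105,178.2),pol(370,-5,105,176),pol(370,10,100,174),pol(370,25,95,172.2)])
rows(pol(370,25,95,172.2),[[425.8,303.4,68,172.2]])
E
```

```text
26.15 [ 560.7616 -165.9521   41.3687] head 178.23331834612432 [-0.4023  0.2608 -0.0941  1.2147 -0.0002 -0.3715] [-0.0049 -0.4008  3.0215] 0.32509386400950613 59.53632042714162
[559.8, -165, 105, 178.2] -> [ 0.     0.    -0.125] turn z -0.0
[347.6862696907861, -126.54745303049742, 105, 178.2] -> [ 0.4264  0.0635 -0.125 ] turn z -0.0
[368.59203829394585, -32.24762481663352, 105, 176] -> [ 0.3906  0.2534 -0.125 ] turn z 0.0122
[364.378868614517, 64.24982573676422, 100, 174] -> [ 0.4051  0.446  -0.115 ] turn z 0.0233
[335.33388120356045, 156.3687568440588, 95, 172.2] -> [ 0.4689  0.6283 -0.105 ] turn z 0.0333
[425.8, 303.4, 68, 172.2] -> [-0.1393  0.3159  0.054 ] turn z -0.0
```

Request:
apply_moves:
  moves:
    - [0,0,-0.06,0,0,0]
    - [0,0,-0.125,0,0,0]
    - [0.426,0.064,-0.125,0,0,0]
    - [0.426,0.064,-0.125,0,0,0]
    - [0.426,0.064,-0.125,0,0,0]
    - [0.426,0.064,-0.125,0,0,0]
    - [0.426,0.064,-0.125,0,0,0]
    - [0.39,0.253,-0.125,0,0,0.012]
    - [0.39,0.253,-0.125,0,0,0.012]
    - [0.405,0.446,-0.115,0,0,0.023]
    - [0.405,0.446,-0.115,0,0,0.023]
    - [0.405,0.446,-0.115,0,0,0.023]

```text
clock: 27.35
ee_pos: [362.6, 68.8, 97.1]
orientation: [[-0.996, 0.092, -0.003], [0.092, 0.996, 0.003], [0.003, 0.003, -1.0]]
wrist_force: [0.0, -0.2, -2.1]
width: 0.328
grasp_force: 60.7
```

```bash
python3 o.py
python3 - <<'E'
from g import *
rows([364.4,64.2,99,174],[[335.3,156.4,95,172.2],[425.8,303.4,72,172.2]])
E
```

```text
27.35 [362.5772  68.7849  97.0767] head 174.698859375678 [ 0.0026 -0.3488 -0.5689  1.3537  0.0032  0.0951] [ 0.0073 -0.1568 -2.1306] 0.32830079615774155 60.74789649923332
[335.3, 156.4, 95, 172.2] -> [0.0772 0.1773 0.008 ] turn z 0.01
[425.8, 303.4, 72, 172.2] -> [-0.0721  0.4886  0.054 ] turn z 0.01
```

Request:
apply_moves:
  moves:
    - [0.077,0.177,0.008,0,0,0.01]
    - [0.077,0.177,0.008,0,0,0.01]
    - [-0.072,0.489,0.05,0,0,0.01]
    - [-0.072,0.489,0.05,0,0,0.01]
    - [-0.072,0.489,0.05,0,0,0.01]
    - [-0.072,0.489,0.05,0,0,0.01]
    - [-0.072,0.489,0.05,0,0,0.01]
    - [-0.072,0.489,0.05,0,0,0.01]

```text
clock: 28.15
ee_pos: [425.1, 302.1, 72.0]
orientation: [[-0.991, 0.134, -0.003], [0.134, 0.991, -0.002], [0.003, -0.002, -1.0]]
wrist_force: [-0.1, -0.7, -2.5]
width: 0.329
grasp_force: 60.8
```

```bash
python3 o.py
```

```text
28.15 [425.0816 302.0941  72.0438] head 172.30469008304982 [ 0.4895  0.084  -0.2317  1.2585 -0.0005  0.6238] [-0.0806 -0.7422 -2.5192] 0.3289249693313418 60.764911906735506
```

Request:
apply_moves:
  moves:
    - [0,0,0.03,0,0,0]
    - [0,0,0.05,0,0,0]
    - [0,0,0.059,0,0,0]
    - [0,0,0.059,0,0,0]
    - [0,0,0.059,0,0,0]

```text
clock: 28.65
ee_pos: [425.7, 302.5, 44.1]
orientation: [[-0.991, 0.135, 0.0], [0.135, 0.991, -0.0], [-0.0, 0.0, -1.0]]
wrist_force: [0.7, 0.1, -1.1]
width: 0.323
grasp_force: 60.8
```

Request:
apply_moves:
  moves:
    - [0,0,0.004,0,0,0]
    - [0,0,0.004,0,0,0]
    - [0,0,0.004,0,0,0]

```text
clock: 28.95
ee_pos: [425.9, 303.1, 42.2]
orientation: [[-0.991, 0.134, 0.0], [0.134, 0.991, 0.0], [-0.0, 0.0, -1.0]]
wrist_force: [-0.2, 0.5, -2.1]
width: 0.328
grasp_force: 60.8
```

Request:
apply_moves:
  moves:
    - [0,0,0,0,0,0]
    - [0,0,0,0,0,0]
    - [0,0,0,0,0,0]
    - [0,0,0,0,0,0]
    - [0,0,0,0,0,0]
    - [0,0,0,0,0,0]
    - [0,0,-0.18,0,0,0]
    - [0,0,-0.18,0,0,0]
    - [0.15,-0.25,-0.25,0,0,0]
    - [0.15,-0.25,-0.25,0,0,0]
    - [0.15,-0.25,-0.25,0,0,0]
    - [0.15,-0.25,-0.25,0,0,0]
  grip: -1

```text
clock: 30.15
ee_pos: [332.0, 186.5, 168.6]
orientation: [[-0.991, 0.136, 0.002], [0.136, 0.991, -0.001], [-0.002, -0.0, -1.0]]
wrist_force: [0.8, 1.7, -0.2]
width: 1.0
grasp_force: 0.0
```

Request:
apply_moves:
  moves:
    - [0,-0.2,0,0,0,0]
    - [0,-0.2,0,0,0,0]
    - [0,-0.2,0,0,0,0]
    - [0,-0.2,0,0,0,0]

```text
clock: 30.55
ee_pos: [321.9, 89.3, 166.9]
orientation: [[-0.99, 0.138, 0.001], [0.138, 0.99, 0.001], [-0.001, 0.001, -1.0]]
wrist_force: [-1.0, 0.4, 0.1]
width: 1.0
grasp_force: 0.0
```

```bash
python3 o.py
python3 - <<'E'
from h import *
F={n:grab_frame(n) for n in("scene","top")}
cv2.imwrite("pics/z.png",np.hstack([cv2.resize(F["top"]["pixels"][205:335,175:275,::-1],(400,520)),cv2.resize(F["scene"]["pixels"][130:240,160:320,::-1],(400,275)).copy().repeat(1,0) if 0 else cv2.copyMakeBorder(cv2.resize(F["scene"]["pixels"][130:240,160:320,::-1],(400,275)),0,245,0,0,0)]))
E
```

```text
30.55 [321.8737  89.3002 166.8882] head 172.05807959883248 [ 0.0683 -0.4752 -0.517   1.5278  0.0008  0.2069] [-0.9559  0.4115  0.1073] 0.9999029725259979 0.0
```

View pics/z.png

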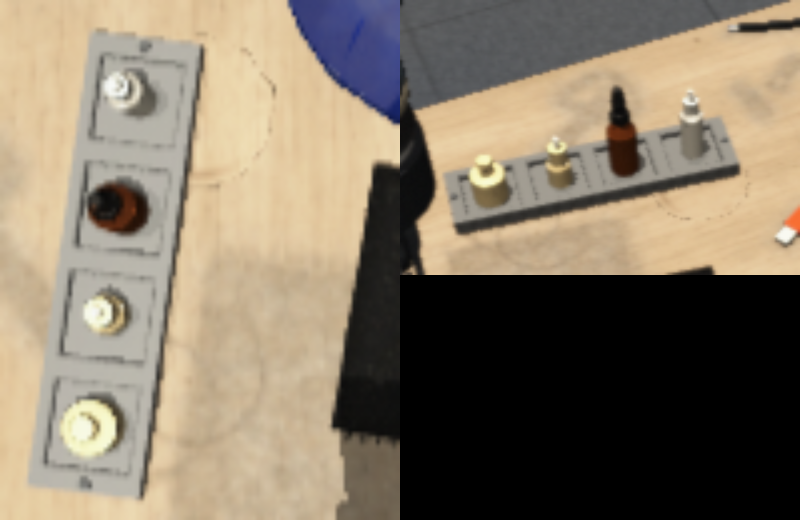

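All four pieces stand upright in their pockets. From near to far they are the weight (left crop (90,428)), short probe (105,313), bottle (118,207) and cylinder probe (128,92), and the arm is clear of them.

```bash
python3 -c "
from plant import workorder
print(workorder.sign_off())"
```

```text
the job is handed in; nothing more can be done
None
```

The job is handed in at about 31 s: all four pieces stand upright in the carry rack in reverse order (cylinder probe at the far end, then bottle, short probe and weight nearest), released, with the lamp not touched.

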